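# Clamp a flow cell shut in a leaning bar clamp

### The job

Close up the white flow cell standing in the leaning clamp stand: slide the clamp's free jaw down its bar onto the cell and push until the jaw tilts and binds, then screw its handle clockwise until tight, about half a turn past binding. Do not crush the cell, leave it sitting squarely in its bed, and do not knock over or shift the bottles, the jar and the flask around it.

Things in the scene. Friction and masses are not known exactly. Their poses are not given: they have to be found in the camera images.
- stand: Fixed clamp stand, dark foot 200 x 140 mm. Origin on the bench under the bed's middle; -x is its front (low side, roughly facing the robot). Its grey bed leans: the bed's normal (the clamp axis) tilts 35 degrees from vertical towards -x. A flat steel bar 12 x 24 mm stands at the bed's high end, parallel to the clamp axis and 95 mm from it, its top 165 mm above the bed along the axis.
- bed (a point): Point on the bed's upper face where the clamp axis meets it, 88 mm above the bench. Axes as the stand (upright).
- push_spot (a point): On top of the free jaw's arm, mid-way between bar and handle: push the jaw down the bar here with the fingertips. Arm 26 mm wide (y), 22 high; clear length 28 mm towards the bar's sleeve, 32 towards the handle. z points up along the bar (35 degrees off vertical), -x from bar to handle. The bar sticks out up to 75 mm above the arm's top once the jaw is down.
- handle_grip (a point): Centre of the round fluted black screw handle, 32 mm across, 36 long (half-way up), 31 mm above the arm's top. z is the handle's axis (up, 35 degrees off vertical, a few degrees less once the jaw has tilted). These axes do not turn with the handle: -x points away from the bar. Grip it along its axis from above, in any yaw.
- pad_face (a point): Centre of the underside of the steel pad, 30 mm across, at the spindle's lower end, 38 mm below the arm's middle. The pad is sprung: about 12 N for each mm.
- pad: That steel pad (origin 8 mm above its face).
- jaw (a joint): How far the free jaw has slid down the bar, m; 0 at the top, limit 0.065. Friction holds it against its weight; it slides down with 2 to 5 N, and meets the cell when pad_face reaches cell_top.
- jaw_tilt (a joint): Tilt of the free jaw on its bar, rad: about 0 hanging free. When the cell stops the pad and the arm is pushed on at push_spot with 10 to 15 N, the jaw rocks to about 0.04 and binds, pressing the cell with 2 to 5 N; it then stays so by itself. Screwing tight rocks it to about 0.055.
- handle (a joint): Turn of the screw handle, rad, starts at 0 to 0.4, limit 8.5; clockwise from above is positive and drives pad and handle down 1 mm per rad, against 0.07 N m of friction; stays where left. After binding each rad adds some 4 to 5 N of clamping force: 3.1 rad (half a turn) past binding is right, well over a full turn crushes the cell.
- cell: White two-part flow cell with a dark gasket line, a block 80 x 80 x 46 mm, lying loose on the bed against the lip at its low side. Origin at the centre of its underside, z along the clamp axis.
- cell_top (a point): Centre of the cell's upper face, where the pad must press.
- dropper_a: Small amber dropper bottle, 27 mm across, 72 high, beside the stand; origin under its middle.
- dropper_b: Another such dropper bottle.
- dropper_c: Another such dropper bottle, on the other side of the stand.
- amber_bottle: Amber reagent bottle, 68 mm across, 150 high; origin under its middle.
- clear_bottle: Clear reagent bottle, 66 mm across, 150 high; origin under its middle.
- flask: Conical flask, 72 mm across, 125 high; origin under its middle.
- powder_jar: Grey jar, 76 mm across, 90 high; origin under its middle.

How it is judged:
By the outcome, as a careful person would: the job done as asked, in the order asked, and still so for the second after the job is handed in, with the robot touching nothing.
It also fails if it takes over 61 s, if anything falls off the work surface, if the arm or the gripper's body presses on something with over 40 N, if the wrist force passes 120 N, or if a joint passes its speed limit or range.

### The arm

A 6-joint arm with a two-finger parallel gripper is mounted at the origin on the work surface. World frame = base frame: x ahead of the robot, y to its left, z up, the work surface at z = 0. Lengths are in m, angles in rad, forces in N, time in s.
With the tool pointing down it reaches from about 0.2 to 0.875 m from the base axis. Payload 3.4 kg.
Tool frame: the origin (TCP) lies where the fingers leave the gripper's body, on its centre line; the fingertips stand 97 mm ahead of it and the grasp point (between the pads) lies 78 mm ahead of it; z points along the fingers, y is the direction in which the jaws open and shut (so a half turn about z gives the same grasp; the last joint's range is limited). The gripper opens to 94 mm and grips with 3 to 60 N. Pads are 16 mm wide; open, the fingers measure 119 mm over their backs; the gripper's body (75 mm by 177 mm) begins 78 mm behind the grasp point.
Start: joints at [-1.37, 0.276, 1.505, -0, 1.361, -0.121], TCP at [0.182, -0.546, 0.303] pointing down, gripper open.
Joint ranges: [-2.89, 2.89], [-0.75, 2.08], [0.22, 2.7], [-1.18, 4.32], [0.11, 2.71], [-2.7, 2.7]. Speed limits (rad/s): [2.57, 2.57, 3.14, 3.14, 3.14, 3.14].

### API

Orientations are given as a unit quaternion [x, y, z, w].
In Python, from cell import manip gives the robot as it stands.
- The arm moves only by the tool play_rows, never from a script. Its argument "moves" is a list of rows, each a list of 6 numbers: the shift along the world's x, y, z in mm, then the turn, a rotation vector about the world's x, y, z in degrees. In form: [[x, y, z, ax, ay, az], ...]. A call has 1 to 12 rows; each row is the pose to reach, as a shift and turn from the pose measured when the call began; what a row does not reach only later rows make up. A row lasts 1/12 s, in which the tool goes at most 41.7 mm and 7.16 degrees, less where a joint would pass 70% of its speed; a pose out of reach is approached as far as the arm can. A call with a gripper value outside its range is refused whole. "hand" is the finger opening in mm, from 0 to 94, set as the call begins (left out, the last holds). The fingers move at their own pace and stop on an object; "newtons" is the grip in N (left out, the last holds). Time passes only in rows, so rows that repeat a pose let the fingers close. It gives the time, the measured TCP pose, the force and the opening at its end, in the units of the state.
- manip.sense(): the state, without advancing time (a new reading comes with each control period).
- manip.get_image(name): name is "scene" or "top" or "wrist"; returns a dict with "pixels" (420x560x3 uint8, blue, green, red), "depth" (420x560 float32, m along the optical axis (not along the pixel's ray), 0 where there is no reading), "mtx" (3x3 intrinsics, pixels), "R" (3x3) and "t" (3): a world point X has camera coordinates R X + t. Camera axes: x right, y down, z forward; pixel columns grow to the right and rows downward; lengths in m; the calibration is good to about 2 mm. A picture is of the moment at which its call begins.
- manip.finish_job(): hands the job in, once; it reports no verdict.
Trained networks look in the newest picture that a camera, given by its name, has taken for a name from the list of things; names that differ only in an ending like _2 or _b are one class to them, and where a whole thing is asked for, a point or a joint stands for the part that bears it (a point fixed in the world has none). Each returns a list of dicts, best first, with "confidence" (0 to 1); they miss things now and then, are a little off and sometimes report something else, mostly with a low value. They report only what shows in the picture. A call takes as long as a camera call.
- manip.boxes_of(query, camera): "pixel" ([column, row] in pixels, amid what is visible of it).
- manip.silhouettes(query, camera): "pixels" (420x560 bool, what is visible of it) and "pixel" ([column, row] in pixels, amid what is visible of it).
The state is a dict: "t": time; "joint_pos": joint angles; "dq": joint speeds; "effort": joint torques, N m; "ee_pos": TCP position; "orientation": TCP orientation; "force": force on the tool from outside, world axes, zero at the start; "moment": the same for the moment, N m; "finger_gap": finger opening in m.
Only numpy, scipy, OpenCV 4.12 (cv2) and the standard library are available. Lean on these libraries where they do the work, as an engineer would, in place of code of your own. Each camera call takes 0.05 s, during which the arm holds its last target.

## Working session

There is one attempt and no reset: what is moved stays moved. The work goes in short steps, Python scripts to look and compute and a tool call to move; the robot and the scene stay as the last step left them, time stands still between calls to the robot, and variables do not carry over. Pictures are saved under pics/ and viewed, and the job is handed in when it is done.

Besides the shell and the picture viewer there is one more tool, called after ">>>" by a JSON object that holds its "api" and its "payload", one argument or row to a line. play_rows: Moves the arm, as the interface text tells. Its arguments: {"type":"object","properties":{"moves":{"type":"array"},"hand":{"type":"number"},"newtons":{"type":"number"}},"required":["moves"]}

```bash
ls; mkdir -p pics
cat > h.py <<'E'
import numpy as np, cv2
from cell import manip
def save(im,n): cv2.imwrite('pics/'+n,im['pixels'])
def world(im,u,v,d=None):
    if d is None: d=im['depth'][int(round(v)),int(round(u))]
    K=im['mtx']; c=np.array([(u-K[0,2])/K[0,0]*d,(v-K[1,2])/K[1,1]*d,d])
    return im['R'].T@(c-im['t'])
def proj(im,X):
    c=im['R']@np.asarray(X)+im['t']; p=im['mtx']@c; return p[:2]/p[2]
def cloud(im,mask=None):
    d=im['depth']; m=d>0
    if mask is not None: m&=mask
    v,u=np.nonzero(m); K=im['mtx']; z=d[v,u]
    c=np.stack([(u-K[0,2])/K[0,0]*z,(v-K[1,2])/K[1,1]*z,z],1)
    return (c-im['t'])@im['R'],u,v
E
python3 - <<'E'
from h import *
import pickle
s=manip.sense();print(s)
D={}
for n in['scene','top','wrist']:
    im=manip.get_image(n);save(im,n+'0.png');D[n]=im
    print(n,-im['R'].T@im['t'])
    for q in ['stand','cell','cell_top','bed','push_spot','handle_grip','pad','dropper_a','amber_bottle','clear_bottle','flask','powder_jar'] if n!='wrist' else []:
        r=manip.boxes_of(q,n)
        for b in r[:3]:
            u,v=b['pixel'];print(q,np.round(b['pixel']),round(b['confidence'],2),np.round(world(im,u,v),3))
pickle.dump(D,open('d0.pkl','wb'))
E
```

```text
pics
{'t': 0.0, 'joint_pos': array([-1.36999173e+00,  2.76569828e-01,  1.50612424e+00, -7.95958232e-06,
        1.36070321e+00, -1.21002759e-01]), 'dq': array([ 5.03707204e-04, -4.52760803e-04, -3.24911326e-05, -2.56541275e-03,
       -7.93748400e-04,  9.73808917e-04]), 'effort': array([ 8.55157832e-04, -4.04590487e+01, -2.37229800e+01,  7.00798701e-02,
        3.43328237e-02, -1.35378227e-04]), 'ee_pos': array([ 0.18177275, -0.54509053,  0.30182249]), 'orientation': array([ 9.87082373e-01,  1.60211033e-01, -3.98820765e-05, -9.01441579e-04]), 'force': array([ 1.14822284, -0.13516686,  0.08440398]), 'moment': array([ 0.01527897, -0.03594377, -0.01454805]), 'finger_gap': 0.09422594891549169}
scene [ 1.33784923 -0.08865792  0.86920123]
stand [271. 281.] 0.93 [ 0.738 -0.037  0.129]
cell [263. 250.] 0.9 [ 0.652 -0.047  0.143]
cell [436. 256.] 0.34 [0.666 0.411 0.067]
cell_top [263. 252.] 0.68 [ 0.655 -0.046  0.139]
bed [271. 280.] 0.64 [ 0.738 -0.036  0.13 ]
bed [306. 256.] 0.27 [0.592 0.075 0.039]
push_spot [268. 216.] 0.56 [ 0.66  -0.032  0.263]
handle_grip [260. 197.] 0.62 [ 0.556 -0.0
[... 461 characters left out ...]
622 -0.005  0.126]
cell_top [275. 190.] 0.83 [ 0.619 -0.012  0.128]
handle_grip [282. 210.] 0.72 [ 0.544 -0.028  0.245]
pad [124. 247.] 0.7 [0.468 0.416 0.114]
dropper_a [321. 196.] 0.61 [ 0.61  -0.15   0.056]
dropper_a [245. 178.] 0.5 [0.673 0.076 0.039]
dropper_a [249. 209.] 0.49 [0.577 0.067 0.041]
amber_bottle [122. 247.] 0.68 [0.468 0.42  0.118]
clear_bottle [423. 185.] 0.78 [ 0.625 -0.44   0.113]
clear_bottle [285. 209.] 0.66 [ 0.545 -0.033  0.251]
clear_bottle [280. 177.] 0.33 [ 0.624 -0.022  0.277]
flask [408. 270.] 0.83 [ 0.382 -0.39   0.074]
powder_jar [127. 195.] 0.58 [0.62  0.417 0.093]
powder_jar [283. 178.] 0.55 [ 0.62  -0.03   0.275]
wrist [ 0.25839061 -0.51907043  0.38510867]
```

View pics/scene0.png

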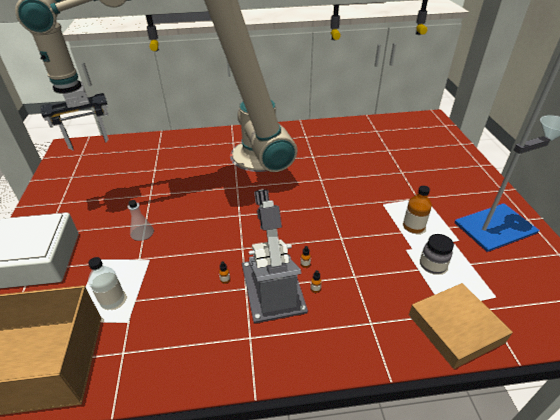

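View pics/top0.png

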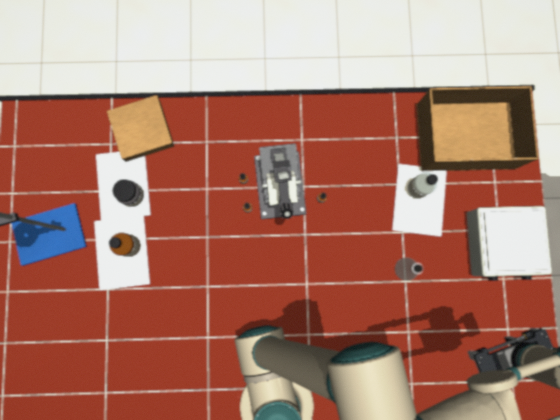

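Run:
```python
import pickle,cv2
D=pickle.load(open('d0.pkl','rb'))
a=D['scene']['pixels'][160:330,200:340];b=D['top']['pixels'][130:240,220:340]
cv2.imwrite('pics/sz.png',cv2.resize(a,None,fx=4,fy=4)[:600]);cv2.imwrite('pics/tz.png',cv2.resize(b,None,fx=5,fy=5))
```

```text
(no output)
```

View pics/sz.png

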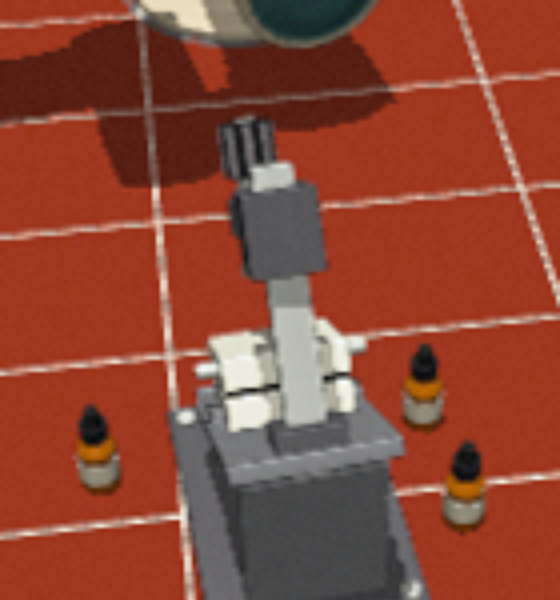

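View pics/tz.png

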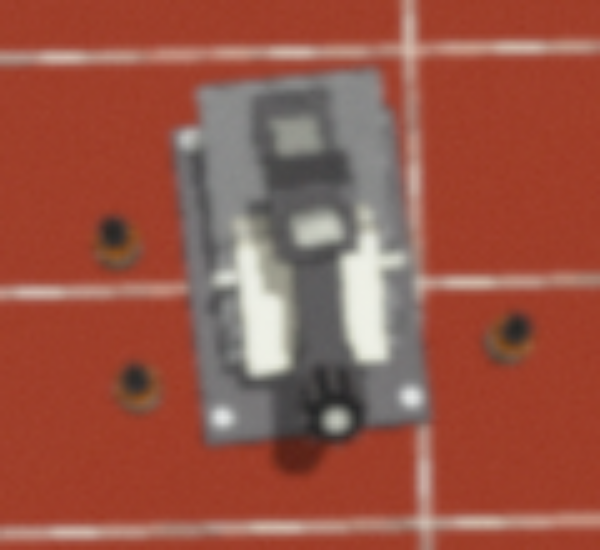

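The top view shows the stand at about (280,180) px: bar top at (283,178), black handle at (285,210), and droppers at (242,177), (247,207) and (322,197). The scene view agrees. Next I'll compute a viewing pose for the wrist camera.

```bash
cat >> h.py <<'E'
from scipy.spatial.transform import Rotation as Ro
def frame(yaw,tilt,phi=0.0):
    """tool frame with z=-n ; phi=0: tool x = +y_stand; rotated by phi about tool z"""
    Rs=Ro.from_euler('z',yaw).as_matrix()
    n=Rs@np.array([-np.sin(tilt),0,np.cos(tilt)])
    x=Rs@np.array([0,1.,0]); z=-n; y=np.cross(z,x)
    return np.stack([x,y,z],1)@Ro.from_euler('z',phi).as_matrix(),n,Rs
def delta(p,Rt,s=None):
    s=s or manip.sense()
    R0=Ro.from_quat(s['orientation']).as_matrix()
    return np.round((np.asarray(p)-s['ee_pos'])*1000,1),np.round(np.degrees(Ro.from_matrix(Rt@R0.T).as_rotvec()),2)
E
python3 - <<'E'
from h import *
import pickle
D=pickle.load(open('d0.pkl','rb'))
w=D['wrist'];print(w['R'],w['mtx'])
s=manip.sense();R0=Ro.from_quat(s['orientation']).as_matrix()
print('cam in tool',R0.T@(-w['R'].T@w['t']-s['ee_pos']), w['R']@R0)
yaw=np.radians(5.5);Rt,n,Rs=frame(yaw,np.radians(35))
p=np.array([.45,-.11,.43]); print(delta(p,Rt))
# top view cloud: bar top & handle
P,u,v=cloud(D['top']); m=(P[:,2]>.23)&(abs(P[:,0]-.59)<.1)&(abs(P[:,1]+.02)<.08)
for a in np.unique(v[m]):
    k=m&(v==a);print(a,u[k].min(),u[k].max(),np.round(P[k].mean(0),3))
E
```

```text
[[ 3.16474609e-01 -9.48600707e-01  7.21905348e-04]
 [-9.11831880e-01 -3.03997696e-01  2.75949314e-01]
 [-2.61546256e-01 -8.79892076e-02 -9.61171918e-01]] [[377.24489145   0.         287.14974201]
 [  0.         377.24489145 211.59757484]
 [  0.           0.           1.        ]]
cam in tool [ 0.08098204 -0.00087175 -0.08239052] [[ 2.21750368e-04  9.99999793e-01 -6.03676126e-04]
 [-9.61177640e-01  4.65689576e-05 -2.75930321e-01]
 [-2.75930236e-01  6.41427645e-04  9.61177452e-01]]
(array([268.2, 435.5, 127.3]), array([-20.55, -31.61,  74.5 ]))
160 281 288 [ 0.676 -0.037  0.242]
161 273 288 [ 0.673 -0.026  0.246]
162 272 289 [ 0.669 -0.026  0.251]
163 272 289 [ 0.665 -0.026  0.257]
164 272 289 [ 0.661 -0.026  0.262]
165 273 289 [ 0.656 -0.027  0.269]
166 273 290 [ 0.653 -0.028  0.273]
167 273 290 [ 0.649 -0.028  0.278]
168 273 290 [ 0.647 -0.028  0.277]
169 273 290 [ 0.645 -0.028  0.275]
170 273 290 [ 0.642 -0.028  0.273]
171 273 290 [ 0.64  -0.027  0.272]
172 273 290 [ 0.638 -0.028  0.269]
173 273 290 [ 0.635 -0.027  0.27 ]
174 274 290 [ 0.631 -0.028  0.275]
175 274 290 [ 0.629 -0.028
[... 323 characters left out ...]

185 278 287 [ 0.611 -0.03   0.234]
186 279 287 [ 0.608 -0.031  0.234]
187 279 286 [ 0.606 -0.03   0.235]
188 281 286 [ 0.604 -0.031  0.232]
203 285 285 [ 0.563 -0.035  0.235]
204 283 288 [ 0.561 -0.037  0.232]
205 281 288 [ 0.558 -0.034  0.235]
206 281 290 [ 0.555 -0.036  0.238]
207 281 290 [ 0.552 -0.036  0.242]
208 281 291 [ 0.548 -0.037  0.246]
209 280 291 [ 0.546 -0.036  0.246]
210 280 291 [ 0.543 -0.036  0.246]
211 280 292 [ 0.541 -0.037  0.244]
212 281 292 [ 0.539 -0.038  0.243]
213 280 292 [ 0.536 -0.037  0.242]
214 280 292 [ 0.534 -0.037  0.241]
215 281 291 [ 0.531 -0.037  0.239]
216 282 291 [ 0.529 -0.038  0.237]
217 282 291 [ 0.526 -0.038  0.236]
218 284 287 [ 0.524 -0.035  0.235]
```

>>> {"api": "play_rows", "payload": {
  "moves": [
    [15, 25, 30, -1.5, -2, 5],
    [35, 60, 60, -3, -4.5, 10.5],
    [55, 95, 90, -4.5, -6.5, 16],
    [75, 130, 108, -6, -9, 21],
    [95, 165, 108, -7.5, -11.5, 26.5],
    [115, 200, 108, -9, -13.5, 32],
    [135, 235, 108, -10.5, -16, 37],
    [155, 270, 108, -12, -18, 42.5],
    [175, 305, 108, -13.5, -20.5, 48],
    [190, 340, 108, -15, -22.5, 53],
    [207, 375, 108, -16.5, -25, 59],
    [224, 410, 108, -18, -27.5, 64.5]
  ],
  "hand": 0
}}

```text
t: 2.35
ee_pos: [0.4051, -0.1352, 0.4111]
orientation: [0.71, 0.65, 0.199, 0.182]
force: [1.0, 0.1, -0.5]
finger_gap: 0.0174
```

Run:
```python
from h import *
s=manip.sense();print(s['t'],s['joint_pos'],s['ee_pos'],s['force'])
Rt,n,Rs=frame(np.radians(5.5),np.radians(35));print(delta([.46,-.042,.41],Rt,s))
```

```text
2.35 [-0.73493917 -0.22050622  1.86097819  0.39858933  1.11069608 -0.75403824] [ 0.40506477 -0.13516233  0.41114641] [ 0.96249443  0.07525109 -0.46025034]
(array([54.9, 93.2, -1.1]), array([-2.57, -3.85,  9.76]))
```

>>> {"api": "play_rows", "payload": {
  "moves": [
    [18, 31, 0, -0.9, -1.3, 3.3],
    [36, 62, 0, -1.7, -2.6, 6.5],
    [55, 93, -1, -2.6, -3.9, 9.8],
    [55, 93, -1, -2.6, -3.9, 9.8],
    [55, 93, -1, -2.6, -3.9, 9.8]
  ]
}}

```text
t: 2.77
ee_pos: [0.4599, -0.0401, 0.4099]
orientation: [0.639, 0.708, 0.223, 0.202]
force: [-1.2, -0.0, 0.3]
finger_gap: 0.0004
```

Run:
```python
from h import *
import pickle
s=manip.sense();print(s['t'],s['joint_pos'],s['ee_pos'],s['force'],s['finger_gap'])
im=manip.get_image('wrist');save(im,'w1.png');pickle.dump((s,im),open('d1.pkl','wb'))
for q in ['push_spot','handle_grip','cell','cell_top','pad']:
    for b in manip.boxes_of(q,'wrist')[:2]:
        print(q,np.round(b['pixel']),round(b['confidence'],2),np.round(world(im,*b['pixel']),3))
```

```text
2.7667 [-0.42719495 -0.19568885  1.87215544  0.36219116  0.95317249 -0.66275545] [ 0.45990508 -0.0400724   0.40986945] [-1.18528691 -0.03358995  0.27807383] 0.0004253575540766725
push_spot [300. 208.] 0.61 [ 0.601 -0.031  0.229]
handle_grip [240. 220.] 0.68 [ 0.535 -0.033  0.244]
handle_grip [302. 208.] 0.51 [ 0.602 -0.031  0.23 ]
cell [259. 166.] 0.87 [ 0.617 -0.008  0.13 ]
cell_top [255. 167.] 0.61 [ 0.614 -0.009  0.128]
pad [254. 184.] 0.58 [ 0.577 -0.016  0.189]
```

View pics/w1.png

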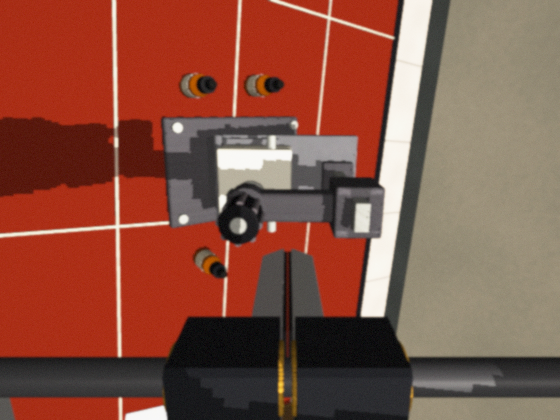

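Run:
```python
from h import *
import pickle
s,im=pickle.load(open('d1.pkl','rb'))
Rt,n,Rs=frame(np.radians(5.5),np.radians(35))
ex=np.cross(Rs[:,1],n); B=np.stack([ex,Rs[:,1],n],1)  # clamp axes
P,u,v=cloud(im,None); Q=P@B
bed0=np.array([.62,-.02,.088])
print('axes origin offsets')
m=(v<248)&(P[:,2]>.16)&(u>190)&(u<400)&(v>150)
Qm=Q[m]
h,e=np.histogram(Qm[:,2],bins=np.arange(-.3,.1,.002));
for a,b in zip(h,e):
    if a>60: print(round(b,3),a)
# columns across arm
for c in range(225,390,8):
    k=m&(u==c); 
    if k.sum()==0: continue
    q=Q[k]; print(c, 'x %.4f ymin %.4f ymax %.4f hmax %.4f hmed %.4f'%(q[:,0].mean(),q[:,1].min(),q[:,1].max(),q[:,2].max(),np.median(q[:,2])))
```

```text
axes origin offsets
-0.174 63
-0.172 78
-0.168 76
-0.166 76
-0.164 64
-0.162 84
-0.16 74
-0.158 167
-0.156 1395
-0.154 798
-0.144 92
-0.142 1179
-0.14 703
-0.13 94
-0.128 398
-0.11 76
-0.108 434
-0.106 869
-0.104 102
225 x 0.5619 ymin -0.1002 ymax -0.0738 hmax -0.1043 hmed -0.1058
233 x 0.5665 ymin -0.1024 ymax -0.0729 hmax -0.1034 hmed -0.1056
241 x 0.5726 ymin -0.1034 ymax -0.0705 hmax -0.1025 hmed -0.1059
249 x 0.5780 ymin -0.1006 ymax -0.0706 hmax -0.1047 hmed -0.1062
257 x 0.5837 ymin -0.0955 ymax -0.0725 hmax -0.1053 hmed -0.1116
265 x 0.5884 ymin -0.1007 ymax -0.0752 hmax -0.1525 hmed -0.1545
273 x 0.5953 ymin -0.1003 ymax -0.0752 hmax -0.1531 hmed -0.1548
281 x 0.6022 ymin -0.1002 ymax -0.0750 hmax -0.1526 hmed -0.1543
289 x 0.6091 ymin -0.1001 ymax -0.0753 hmax -0.1529 hmed -0.1545
297 x 0.6159 ymin -0.1003 ymax -0.0754 hmax -0.1528 hmed -0.1547
305 x 0.6228 ymin -0.1003 ymax -0.0753 hmax -0.1528 hmed -0.1547
313 x 0.6297 ymin -0.1004 ymax -0.0755 hmax -0.1533 hmed -0.1546
321 x 0.6366 ymin -0.1002 ymax -0.0754 hmax -0.1529 hmed -0.1546
329 x 0.6437 ymin -0.1087 ymax -0.0754 hmax -0.1526 hmed -0.1546
337 x 0.6497 ymin -0.1091 ymax -0.0665 hmax -0.1388 hmed -0.1407
345 x 0.6561 ymin -0.1099 ymax -0.0663 hmax -0.1383 hmed -0.1403
353 x 0.6654 ymin -0.1092 ymax -0.0665 hmax -0.1315 hmed -0.1403
361 x 0.6674 ymin -0.1093 ymax -0.0666 hmax -0.1264 hmed -0.1338
369 x 0.6743 ymin -0.1091 ymax -0.0667 hmax -0.1257 hmed -0.1395
377 x 0.6815 ymin -0.1089 ymax -0.0666 hmax -0.1389 hmed -0.1404
385 x 0.6869 ymin -0.0713 ymax -0.0685 hmax -0.1413 hmed -0.1415
```

Run:
```python
import cv2
a=cv2.imread('pics/w1.png');cv2.imwrite('pics/w1z.png',cv2.resize(a[100:250,150:400],None,fx=3.2,fy=3.2,interpolation=cv2.INTER_CUBIC))
```

```text
(no output)
```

View pics/w1z.png

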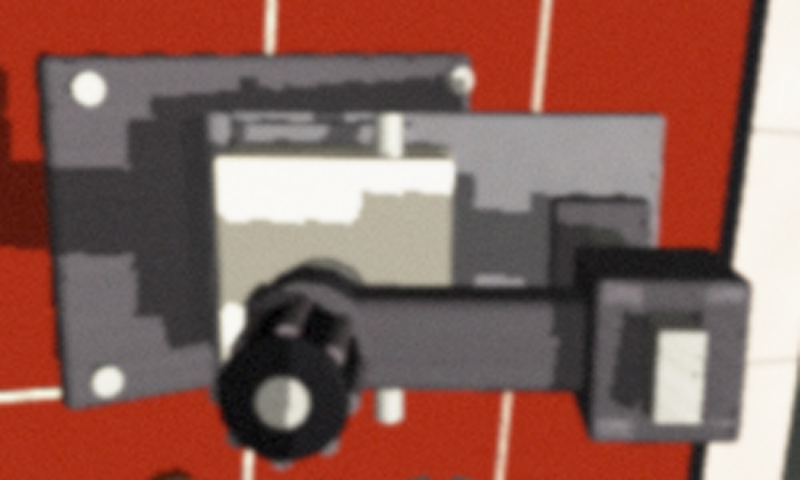

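Run:
```python
from h import *
import pickle
s,im=pickle.load(open('d1.pkl','rb'))
Rt,n,Rs=frame(np.radians(5.5),np.radians(35))
ex=np.cross(Rs[:,1],n); B=np.stack([ex,Rs[:,1],n],1)
P,u,v=cloud(im,None); Q=P@B
k=(Q[:,2]>-.109)&(Q[:,2]<-.1)&(u>190)&(u<290)&(v>170)&(v<250)&(Q[:,0]<.6)
print('handle top',k.sum(),np.median(Q[k],0),Q[k].min(0),Q[k].max(0))
(c,r)=cv2.minEnclosingCircle((Q[k][:,:2]).astype(np.float32));print(c,r)
k=(Q[:,2]>-.131)&(u>340)&(u<390)&(v>170)&(v<250)
print('bar top',k.sum(),np.median(Q[k],0),Q[k].min(0),Q[k].max(0))
k=(u>225)&(u<285)&(v>155)&(v<180); print('cell top',np.median(Q[k],0)); print(np.polyfit(Q[k][:,0],Q[k][:,2],1),np.polyfit(Q[k][:,1],Q[k][:,2],1))
k=(u>300)&(u<350)&(v>140)&(v<150); print('bed',np.median(Q[k],0),np.polyfit(Q[k][:,0],Q[k][:,2],1))
print('tcp',s['ee_pos']@B)
tip=s['ee_pos']+.097*Ro.from_quat(s['orientation']).as_matrix()[:,2]; print('tip',tip@B, np.degrees(Ro.from_matrix(B.T@Ro.from_quat(s['orientation']).as_matrix()).as_rotvec()))
```

```text
handle top 1459 [ 0.57193094 -0.08679872 -0.10556225] [ 0.5541007  -0.10534071 -0.10887997] [ 0.58893257 -0.07038244 -0.10231927]
(0.5715339183807373, -0.08781588077545166) 0.017560172826051712
bar top 461 [ 0.66637047 -0.08783257 -0.12728164] [ 0.66044137 -0.10023867 -0.13092312] [ 0.67291195 -0.07639199 -0.12538806]
cell top [ 0.57273177 -0.06873195 -0.24632103]
[ 0.00129132 -0.24705356] [-0.0050007  -0.24665696]
bed [ 0.65205237 -0.04884093 -0.29243466] [ 0.00160424 -0.29346484]
tcp [ 0.60694307 -0.08396786  0.07537209]
tip [ 0.60693573 -0.08370886 -0.02162756] [-126.88274574 -127.51784698   -0.16544403]
```

```bash
cat >> h.py <<'E'
Rt0,n0,Rs0=frame(np.radians(5.5),np.radians(35)); ex0=np.cross(Rs0[:,1],n0); B=np.stack([ex0,Rs0[:,1],n0],1)
def st(L=.097):
    s=manip.sense();R=Ro.from_quat(s['orientation']).as_matrix()
    print('t',s['t'],'tip clamp',np.round((s['ee_pos']+L*R[:,2])@B*1000,1),'F clamp',np.round(s['force']@B,1),'M',np.round(s['moment']@B,2),'gap',s['finger_gap'],'q',np.round(s['joint_pos'],2))
    return s,R
E
python3 - <<'E'
from h import *
print(B)
s,R=st()
tip=s['ee_pos']+.097*R[:,2]
for h in(-.10,-.150): 
    print(np.round(1000*(B@np.array([.619,-.0878,h])-tip),1))
print(delta(s['ee_pos'],Rt0))
E
```

```text
[[ 0.81538083 -0.09584575 -0.5709358 ]
 [ 0.07851224  0.9953962  -0.05497487]
 [ 0.57357644  0.          0.81915204]]
t 3.0667 tip clamp [606.9 -87.8 -21.1] F clamp [-0.4 -0.1  0.2] M [-0.02  0.23 -0.  ] gap 0.00031432121788314415 q [-0.44 -0.2   1.87  0.36  0.95 -0.66]
[ 54.9   5.3 -57.7]
[ 83.5   8.1 -98.6]
(array([0., 0., 0.]), array([0.04, 0.05, 0.15]))
```

>>> {"api": "play_rows", "payload": {
  "moves": [
    [22, 2, -10, 0, 0, 0.15],
    [39, 4, -34, 0, 0, 0.15],
    [55, 5, -58, 0, 0, 0.15],
    [72, 7, -82, 0, 0, 0.15],
    [83, 8, -98, 0, 0, 0.15],
    [83, 8, -98, 0, 0, 0.15],
    [83, 8, -98, 0, 0, 0.15]
  ]
}}

```text
t: 3.65
ee_pos: [0.5427, -0.0368, 0.3113]
orientation: [0.642, 0.706, 0.222, 0.202]
force: [-0.0, 0.2, 0.5]
finger_gap: 0.0002
```

Run:
```python
from h import *
im=manip.get_image('wrist');save(im,'w2.png')
s,R=st()
```

```text
t 3.7 tip clamp [ 619.2  -88.8 -148.8] F clamp [ 0.4 -0.4  0.2] M [-0.03  0.17 -0.01] gap 0.0007956357863245137 q [-0.32  0.01  1.95  0.39  0.65 -0.67]
```

View pics/w2.png

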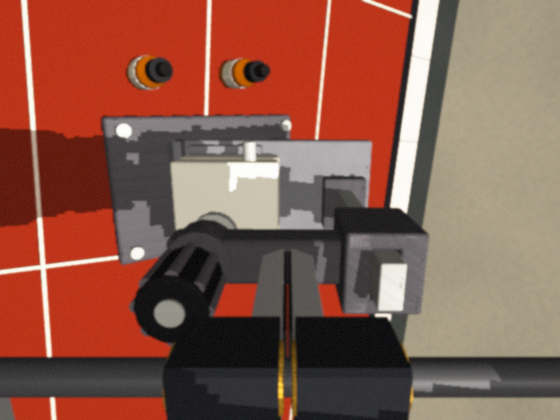

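>>> {"api": "play_rows", "payload": {
  "moves": [
    [2, 0.5, -3, 0, 0, 0],
    [4, 1, -6, 0, 0, 0],
    [6.5, 1.2, -9, 0, 0, 0],
    [8.5, 1.5, -12, 0, 0, 0],
    [11, 1.7, -15.5, 0, 0, 0],
    [13, 2, -18.5, 0, 0, 0],
    [15, 2.2, -21.5, 0, 0, 0],
    [17, 2.5, -24.5, 0, 0, 0],
    [19.5, 2.7, -28, 0, 0, 0],
    [22, 3, -31, 0, 0, 0],
    [22, 3, -31, 0, 0, 0]
  ]
}}

```text
t: 4.62
ee_pos: [0.5648, -0.0334, 0.2805]
orientation: [0.642, 0.706, 0.222, 0.202]
force: [-0.0, 0.6, 1.4]
finger_gap: 0.0009
```

Run:
```python
from h import *
s,R=st()
im=manip.get_image('wrist');save(im,'w3.png')
P,u,v=cloud(im); Q=P@B
k=(abs(Q[:,0]-.595)<.012)&(abs(Q[:,1]+.0878)<.02)&(Q[:,2]>-.215)&(Q[:,2]<-.14)
h,e=np.histogram(Q[k][:,2],bins=np.arange(-.22,-.135,.002));print([(round(b,3),a) for a,b in zip(h,e) if a>10])
k=(abs(Q[:,0]-.5715)<.02)&(abs(Q[:,1]+.0878)<.02)&(Q[:,2]>-.2)
h,e=np.histogram(Q[k][:,2],bins=np.arange(-.22,-.09,.002));print([(round(b,3),a) for a,b in zip(h,e) if a>10])
```

```text
t 4.6167 tip clamp [ 618.7  -87.4 -187.8] F clamp [0.8 0.6 1.1] M [-0.09  0.11 -0.02] gap 0.0008579134199180761 q [-0.3   0.07  1.97  0.42  0.57 -0.69]
[(np.float64(-0.208), np.int64(21)), (np.float64(-0.206), np.int64(51)), (np.float64(-0.204), np.int64(57)), (np.float64(-0.202), np.int64(52)), (np.float64(-0.2), np.int64(53)), (np.float64(-0.198), np.int64(67)), (np.float64(-0.196), np.int64(63)), (np.float64(-0.194), np.int64(52)), (np.float64(-0.192), np.int64(120)), (np.float64(-0.19), np.int64(967)), (np.float64(-0.188), np.int64(884)), (np.float64(-0.174), np.int64(21)), (np.float64(-0.172), np.int64(45)), (np.float64(-0.17), np.int64(51)), (np.float64(-0.168), np.int64(50)), (np.float64(-0.166), np.int64(52)), (np.float64(-0.164), np.int64(47)), (np.float64(-0.162), np.int64(67)), (np.float64(-0.16), np.int64(53)), (np.float64(-0.158), np.int64(64)), (np.float64(-0.156), np.int64(55)), (np.float64(-0.154), np.int64(65)), (np.float64(-0.152), np.int64(59)), (np.float64(-0.15), np.int64(81)), (np.float64(-0.148), np.int64(69)), (np.float64(-0.146), np.int64(73)), (np.float64(-0
[... 346 characters left out ...]
, (np.float64(-0.174), np.int64(61)), (np.float64(-0.172), np.int64(132)), (np.float64(-0.17), np.int64(128)), (np.float64(-0.168), np.int64(141)), (np.float64(-0.166), np.int64(140)), (np.float64(-0.164), np.int64(142)), (np.float64(-0.162), np.int64(162)), (np.float64(-0.16), np.int64(154)), (np.float64(-0.158), np.int64(171)), (np.float64(-0.156), np.int64(149)), (np.float64(-0.154), np.int64(178)), (np.float64(-0.152), np.int64(167)), (np.float64(-0.15), np.int64(206)), (np.float64(-0.148), np.int64(193)), (np.float64(-0.146), np.int64(210)), (np.float64(-0.144), np.int64(245)), (np.float64(-0.142), np.int64(895)), (np.float64(-0.14), np.int64(2429)), (np.float64(-0.138), np.int64(493))]
```

View pics/w3.png

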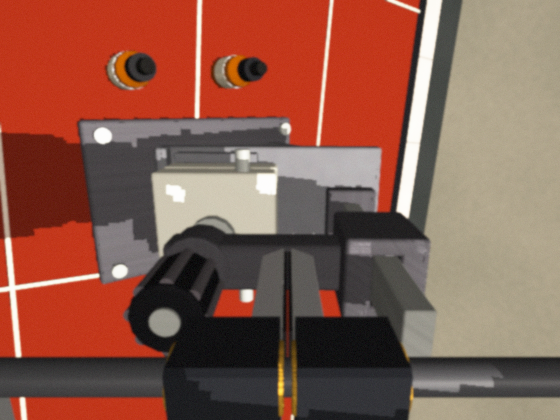

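>>> {"api": "play_rows", "payload": {
  "moves": [
    [1.2, 0.1, -1.6, 0, 0, 0],
    [2.3, 0.2, -3.3, 0, 0, 0],
    [3.4, 0.3, -4.9, 0, 0, 0],
    [4, 0.4, -5.7, 0, 0, 0],
    [4.3, 0.4, -6.1, 0, 0, 0]
  ]
}}

```text
t: 5.08
ee_pos: [0.5687, -0.0327, 0.2741]
orientation: [0.642, 0.706, 0.222, 0.201]
force: [-0.7, -1.1, 3.2]
finger_gap: 0.001
```

```bash
python3 -c "
from h import *
st()"
```

```text
t 5.0833 tip clamp [ 618.1  -87.1 -195.3] F clamp [ 1.2 -1.   3.1] M [-0.05  0.09  0.02] gap 0.0010280064392741788 q [-0.29  0.09  1.97  0.43  0.55 -0.69]
```

>>> {"api": "play_rows", "payload": {
  "moves": [
    [0.3, 0, -0.4, 0, 0, 0],
    [0.6, 0.1, -0.8, 0, 0, 0],
    [0.9, 0.1, -1.2, 0, 0, 0],
    [1.1, 0.1, -1.6, 0, 0, 0]
  ]
}}

```text
t: 5.42
ee_pos: [0.5697, -0.0326, 0.2727]
orientation: [0.642, 0.706, 0.222, 0.201]
force: [-3.3, -0.2, 4.5]
finger_gap: 0.0002
```

```bash
python3 -c "
from h import *
st()"
```

```text
t 5.4167 tip clamp [ 618.2  -87.  -197.1] F clamp [-0.1  0.1  5.6] M [-0.07  0.12  0.06] gap 0.0002440114063552736 q [-0.29  0.09  1.97  0.43  0.55 -0.69]
```

>>> {"api": "play_rows", "payload": {
  "moves": [
    [0.3, 0, -0.4, 0, 0, 0],
    [0.6, 0, -0.8, 0, 0, 0],
    [0.6, 0, -0.8, 0, 0, 0]
  ]
}}

```text
t: 5.67
ee_pos: [0.5701, -0.0326, 0.2724]
orientation: [0.642, 0.706, 0.222, 0.201]
force: [-3.9, -0.0, 5.6]
finger_gap: 0.0005
```

```bash
python3 -c "
from h import *
st()"
```

```text
t 5.6667 tip clamp [ 618.3  -87.  -197.6] F clamp [-0.   0.4  6.8] M [-0.08  0.28  0.01] gap 0.0005204926078175004 q [-0.29  0.09  1.97  0.43  0.55 -0.69]
```

>>> {"api": "play_rows", "payload": {
  "moves": [
    [0.3, 0, -0.4, 0, 0, 0],
    [0.6, 0, -0.8, 0, 0, 0],
    [0.6, 0, -0.8, 0, 0, 0]
  ]
}}

```text
t: 5.92
ee_pos: [0.5703, -0.0325, 0.2721]
orientation: [0.641, 0.706, 0.222, 0.202]
force: [-6.2, -1.0, 7.0]
finger_gap: 0.0006
```

```bash
python3 -c "
from h import *
st()"
```

```text
t 5.9167 tip clamp [ 618.4  -87.  -197.9] F clamp [-1.2 -0.4  9.3] M [-0.12  0.35  0.04] gap 0.0005888572654762844 q [-0.29  0.09  1.97  0.43  0.55 -0.7 ]
```

>>> {"api": "play_rows", "payload": {
  "moves": [
    [0.5, 0, -0.7, 0, 0, 0],
    [0.9, 0.1, -1.3, 0, 0, 0],
    [0.9, 0.1, -1.3, 0, 0, 0]
  ]
}}

```text
t: 6.17
ee_pos: [0.5707, -0.0325, 0.2716]
orientation: [0.641, 0.706, 0.222, 0.202]
force: [-8.3, -1.2, 9.1]
finger_gap: 0.0005
```

```bash
python3 -c "
from h import *
st()"
```

```text
t 6.1667 tip clamp [ 618.5  -87.  -198.6] F clamp [-1.6 -0.4 12.2] M [-0.17  0.44  0.02] gap 0.0004800902132958944 q [-0.29  0.09  1.97  0.43  0.55 -0.7 ]
```

```bash
cat >> h.py <<'E'
def tilt(im,ht=None,report=True):
    P,u,v=cloud(im); Q=P@B
    out={}
    # arm top
    k=(Q[:,0]>.586)&(Q[:,0]<.645)&(Q[:,1]>-.099)&(Q[:,1]<-.077)&(Q[:,2]>-.206)&(Q[:,2]<-.190)
    q=Q[k]
    for _ in range(4):
        c=np.polyfit(q[:,0]-.619,q[:,2],1); r=q[:,2]-np.polyval(c,q[:,0]-.619); q=q[abs(r)<max(.0008,2*r.std()*.8)]
    print('arm slope',c,len(q))
    k=(Q[:,0]>.647)&(Q[:,0]<.69)&(Q[:,1]>-.109)&(Q[:,1]<-.067)&(Q[:,2]>-.192)&(Q[:,2]<-.178)
    q=Q[k]
    if len(q)>50:
        for _ in range(4):
            c=np.polyfit(q[:,0]-.666,q[:,2],1); r=q[:,2]-np.polyval(c,q[:,0]-.666); q=q[abs(r)<max(.0008,1.6*r.std())]
        print('sleeve slope',c,len(q))
    k=(Q[:,0]>.54)&(Q[:,0]<.60)&(Q[:,1]>-.112)&(Q[:,1]<-.064)&(Q[:,2]>-.165)&(Q[:,2]<-.142)
    q=Q[k]
    if len(q)>50:
        top=np.percentile(q[:,2],90); q=q[q[:,2]>top-.006]
        c,r=cv2.minEnclosingCircle(q[:,:2].astype(np.float32))
        A=np.c_[q[:,0]-.5715,q[:,1]+.0878,np.ones(len(q))]; w=np.ones(len(q),bool)
        for _ in range(4):
            co=np.linalg.lstsq(A[w],q[w,2],rcond=None)[0]; w=abs(A@co-q[:,2])<.001
        print('handle top plane',co,w.sum(),'circle',c,r,'median',np.median(q[w],0))
E
python3 - <<'E'
from h import *
im=manip.get_image('wrist');save(im,'w4.png');tilt(im)
st()
E
```

```text
arm slope [-0.01442415 -0.19876991] 1916
sleeve slope [-0.01375758 -0.18550501] 2969
handle top plane [-0.00370259 -0.04066774 -0.14911215] 2440 circle (0.5722755193710327, -0.08794151246547699) 0.018042191863059998 median [ 0.56955524 -0.08271921 -0.14921144]
t 6.2167 tip clamp [ 618.4  -87.  -198.6] F clamp [-1.5 -0.7 12.3] M [-0.16  0.44  0.  ] gap 0.0003860194603375447 q [-0.29  0.09  1.97  0.43  0.55 -0.7 ]
```

>>> {"api": "play_rows", "payload": {
  "moves": [
    [0.6, 0.1, -0.9, 0, 0, 0],
    [1.1, 0.1, -1.6, 0, 0, 0],
    [1.1, 0.1, -1.6, 0, 0, 0]
  ]
}}

```text
t: 6.47
ee_pos: [0.5711, -0.0324, 0.2711]
orientation: [0.641, 0.707, 0.222, 0.202]
force: [-10.8, -1.7, 11.5]
finger_gap: 0.0009
```

Run:
```python
from h import *
im=manip.get_image('wrist');save(im,'w5.png');tilt(im)
st()
```

```text
arm slope [-0.02568236 -0.19944211] 1941
sleeve slope [-0.02432227 -0.18665334] 3009
handle top plane [-0.01469588 -0.03107733 -0.14929201] 2407 circle (0.5730878114700317, -0.08801249414682388) 0.017808236181735992 median [ 0.56991816 -0.08262957 -0.14935609]
t 6.5167 tip clamp [ 618.6  -87.  -199.3] F clamp [-1.8 -1.  14.9] M [-0.16  0.59  0.05] gap 0.0006397946519749044 q [-0.29  0.09  1.97  0.43  0.54 -0.7 ]
```

>>> {"api": "play_rows", "payload": {
  "moves": [
    [0.6, 0.1, -0.9, 0, 0, 0],
    [1.2, 0.1, -1.7, 0, 0, 0],
    [1.2, 0.1, -1.7, 0, 0, 0]
  ]
}}

```text
t: 6.77
ee_pos: [0.5716, -0.0323, 0.2705]
orientation: [0.64, 0.707, 0.222, 0.203]
force: [-10.7, -2.2, 12.1]
finger_gap: 0.0002
```

Run:
```python
from h import *
im=manip.get_image('wrist');save(im,'w6.png');tilt(im)
st()
```

```text
arm slope [-0.04018428 -0.20016093] 1943
sleeve slope [-0.0371745  -0.18798856] 2980
handle top plane [-0.01990511 -0.04105009 -0.14930246] 2398 circle (0.5737285614013672, -0.08783698081970215) 0.01791953854262829 median [ 0.57032974 -0.08244807 -0.14940454]
t 6.8167 tip clamp [ 618.8  -87.  -200. ] F clamp [-1.9 -0.7 15.4] M [-0.18  0.66 -0.02] gap 0.0002707876918337036 q [-0.29  0.09  1.97  0.43  0.54 -0.7 ]
```

>>> {"api": "play_rows", "payload": {
  "moves": [
    [-1, 0, 1.5, 0, 0, 0],
    [-3, -0.3, 5, 0, 0, 0],
    [-7, -0.6, 10, 0, 0, 0],
    [-17, -1.6, 25, 0, 0, 0],
    [-23, -2, 33, 0, 0, 0],
    [-23, -2, 33, 0, 0, 0]
  ]
}}

```text
t: 7.32
ee_pos: [0.5485, -0.0344, 0.3056]
orientation: [0.64, 0.706, 0.223, 0.204]
force: [0.6, 0.8, 1.0]
finger_gap: 0.0005
```

Run:
```python
from h import *
im=manip.get_image('wrist');save(im,'w7.png');tilt(im)
st()
```

```text
arm slope [-0.04836966 -0.19964786] 2225
sleeve slope [-0.04766048 -0.18797488] 2033
handle top plane [-0.05196838 -0.01293499 -0.14851141] 2064 circle (0.574435830116272, -0.08807812631130219) 0.017810380086302757 median [ 0.57506577 -0.08648746 -0.1486334 ]
t 7.3667 tip clamp [ 619.6  -87.  -158.8] F clamp [ 1.  -0.  -0.1] M [-0.07  0.13 -0.02] gap 8.571272891295316e-05 q [-0.31  0.02  1.95  0.4   0.63 -0.67]
```

View pics/w7.png

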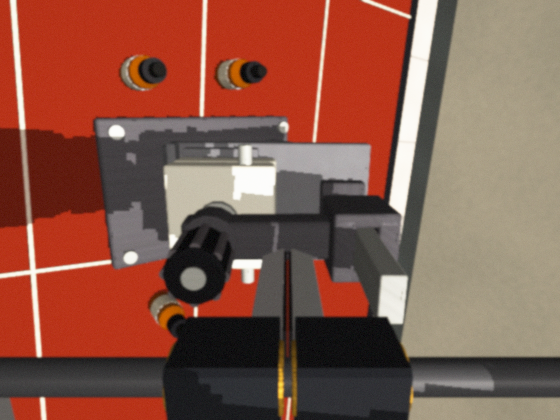

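Run:
```python
from h import *
s,R=st()
a=.046; ax=np.array([np.sin(a),0,np.cos(a)]); top=np.array([.5745,-.0879,-.1486]); g=top-.018*ax+.003*ax
phi=np.radians(-60)
Rt,_,_=frame(np.radians(5.5),np.radians(35)-a,phi)
print('axis check',B.T@Rt[:,2],ax)
for d in(.06,0): 
    p=B@(g+ax*(d+.078)); print(delta(p,Rt,s))
print('axis world',B@ax)
```

```text
t 7.3667 tip clamp [ 619.6  -87.  -158.8] F clamp [ 1.  -0.  -0.1] M [-0.07  0.13 -0.02] gap 8.571272891295316e-05 q [-0.31  0.02  1.95  0.4   0.63 -0.67]
axis check [-4.59837790e-02  2.24444984e-18 -9.98942187e-01] [0.04598378 0.         0.99894219]
(array([-52.4,  -6.1,   7. ]), array([-33.27,  -0.62,  49.79]))
(array([-20.5,  -3. , -43.7]), array([-33.27,  -0.62,  49.79]))
axis world [-0.53283757 -0.05130642  0.84466075]
```

>>> {"api": "play_rows", "payload": {
  "moves": [
    [-8, -1, 12, -2, 0, 3],
    [-17, -2, 25, -6, -0.1, 8],
    [-22, -2, 25, -9.5, -0.2, 14],
    [-28, -3, 24, -13, -0.2, 20],
    [-33, -3, 22, -17, -0.3, 26],
    [-39, -4, 20, -21, -0.4, 32],
    [-45, -5, 16, -25, -0.5, 38],
    [-50, -6, 12, -29, -0.5, 43.5],
    [-52.4, -6.1, 7, -33.3, -0.6, 49.8],
    [-52.4, -6.1, 7, -33.3, -0.6, 49.8],
    [-52.4, -6.1, 7, -33.3, -0.6, 49.8],
    [-52.4, -6.1, 7, -33.3, -0.6, 49.8]
  ],
  "hand": 60
}}

```text
t: 8.37
ee_pos: [0.4965, -0.0405, 0.3116]
orientation: [0.205, 0.938, 0.085, 0.265]
force: [-0.7, -0.4, -0.4]
finger_gap: 0.06
```

Run:
```python
from h import *
im=manip.get_image('wrist');save(im,'w8.png');tilt(im)
s,R=st()
a=.046; ax=np.array([np.sin(a),0,np.cos(a)]); top=np.array([.5745,-.0879,-.1486]); g=top-.015*ax
Rt,_,_=frame(np.radians(5.5),np.radians(35)-a,np.radians(-60))
print(delta(B@(g+ax*.078),Rt,s))
```

```text
arm slope [-0.04557557 -0.19967881] 1205
sleeve slope [-0.01236037 -0.18760126] 786
handle top plane [-0.03274568 -0.01440709 -0.14851742] 1500 circle (0.5741446018218994, -0.08782656490802765) 0.01769508607685566 median [ 0.57342472 -0.08735975 -0.14855439]
t 8.4167 tip clamp [ 576.1  -88.  -122.8] F clamp [-0.3  0.5 -0.2] M [ 0.01  0.06 -0.04] gap 0.06008162476757095 q [-0.36 -0.05  1.99  0.37  0.72 -1.72]
(array([ 31.5,   3.1, -50.8]), array([-0.04,  0.  ,  0.09]))
```

View pics/w8.png

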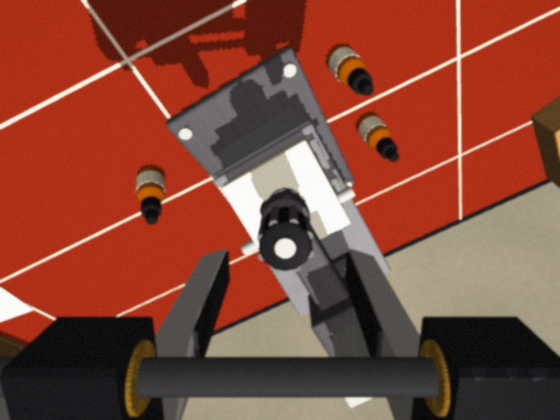

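The handle top is at (286,247), centred between the fingers, and the jaw hasn't moved. I'll descend and grip.

>>> {"api": "play_rows", "payload": {
  "moves": [
    [8, 0.8, -13, 0, 0, 0.1],
    [16, 1.6, -26, 0, 0, 0.1],
    [24, 2.4, -39, 0, 0, 0.1],
    [29, 2.9, -47, 0, 0, 0.1],
    [31.5, 3.1, -50.8, 0, 0, 0.1],
    [31.5, 3.1, -50.8, 0, 0, 0.1],
    [31.5, 3.1, -50.8, 0, 0, 0.1]
  ]
}}

```text
t: 9.0
ee_pos: [0.5283, -0.0375, 0.2612]
orientation: [0.204, 0.938, 0.085, 0.265]
force: [-0.8, -0.5, 0.5]
finger_gap: 0.0597
```

Run:
```python
from h import *
im=manip.get_image('wrist');save(im,'w9.png');tilt(im)
s,R=st(.078)
```

```text
arm slope [-0.04446933 -0.19972001] 1677
sleeve slope [-0.1411891  -0.18748027] 260
handle top plane [-0.03423807 -0.0083494  -0.14852111] 2766 circle (0.5734567642211914, -0.0884087011218071) 0.033748868852853775 median [ 0.5724058  -0.08745277 -0.14855102]
t 9.05 tip clamp [ 574.3  -88.  -163.2] F clamp [ 0.9 -0.4 -0.1] M [-0.06  0.09  0.04] gap 0.059826264885966936 q [-0.33  0.05  2.03  0.41  0.58 -1.76]
```

View pics/w9.png

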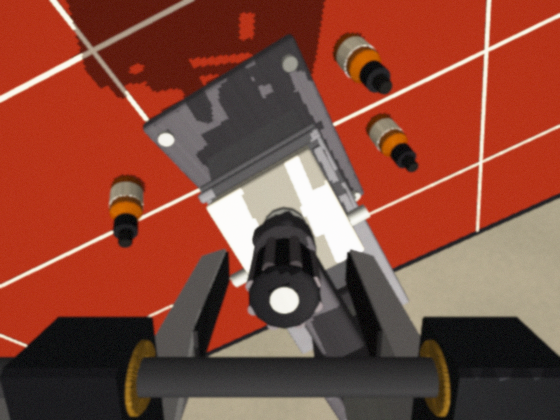

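>>> {"api": "play_rows", "payload": {
  "moves": [
    [0, 0, 0, 0, 0, 0],
    [0, 0, 0, 0, 0, 0],
    [0, 0, 0, 0, 0, 0],
    [0, 0, 0, 0, 0, 0],
    [0, 0, 0, 0, 0, 0],
    [0, 0, 0, 0, 0, 0]
  ],
  "hand": 15,
  "newtons": 20
}}

```text
t: 9.55
ee_pos: [0.5278, -0.038, 0.2616]
orientation: [0.204, 0.938, 0.085, 0.266]
force: [-3.8, -3.4, 2.0]
finger_gap: 0.0317
```

Run:
```python
from h import *
s,R=st(.078)
print(R[:,2], B.T@R[:,2])
```

```text
t 9.55 tip clamp [ 573.9  -88.5 -162.9] F clamp [-2.2 -3.1  4. ] M [-0.5   0.59 -0.02] gap 0.031680458925536385 q [-0.33  0.05  2.03  0.41  0.58 -1.76]
[ 0.53328818  0.05046942 -0.84442676] [-4.55478696e-02 -8.76342174e-04 -9.98961773e-01]
```

>>> {"api": "play_rows", "payload": {
  "moves": [
    [0.1, 0, -0.1, 3.73, 0.35, -5.91],
    [0.1, 0, -0.2, 7.47, 0.71, -11.82],
    [0.2, 0, -0.3, 11.2, 1.06, -17.73],
    [0.3, 0, -0.4, 14.93, 1.41, -23.64],
    [0.3, 0, -0.5, 18.67, 1.77, -29.55],
    [0.4, 0, -0.6, 22.4, 2.12, -35.46],
    [0.5, 0, -0.7, 26.13, 2.47, -41.38],
    [0.5, 0.1, -0.8, 29.86, 2.83, -47.29],
    [0.6, 0.1, -0.9, 33.6, 3.18, -53.2],
    [0.6, 0.1, -1, 37.33, 3.54, -59.11],
    [0.7, 0.1, -1.1, 41.06, 3.89, -65.02],
    [0.7, 0.1, -1.1, 41.06, 3.89, -65.02]
  ]
}}

```text
t: 10.55
ee_pos: [0.5279, -0.0385, 0.2608]
orientation: [0.745, 0.607, 0.231, 0.155]
force: [-6.5, -2.1, 5.0]
finger_gap: 0.0317
```

Run:
```python
from h import *
im=manip.get_image('wrist');save(im,'w10.png');tilt(im)
s,R=st(.078)
Rt,_,_=frame(np.radians(5.5),np.radians(35)-.0455,0)
r=Ro.from_matrix(Rt.T@R).as_rotvec();print('phi deg',np.degrees(r), R[:,2])
```

```text
arm slope [-0.05234688 -0.19946876] 3023
sleeve slope [-0.04987328 -0.18794562] 2879
handle top plane [-0.04742226 -0.01035054 -0.1492458 ] 2831 circle (0.5749781727790833, -0.07991024851799011) 0.025916140526533127 median [ 0.57512216 -0.08590915 -0.14942373]
t 10.6 tip clamp [ 573.5  -89.1 -163.6] F clamp [-3.5 -2.5  8. ] M [-0.61  0.69 -0.07] gap 0.03179341918879508 q [-0.33  0.05  2.03  0.41  0.58 -0.42]
phi deg [ 5.39690996e-04 -1.31113710e-01  1.69437880e+01] [ 0.53318238  0.04907543 -0.84457572]
```

View pics/w10.png

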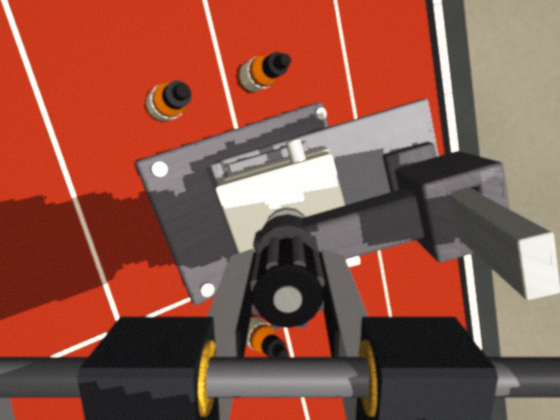

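>>> {"api": "play_rows", "payload": {
  "moves": [
    [0, 0, 0, 3.73, 0.34, -5.91],
    [0, 0, 0, 7.46, 0.69, -11.82],
    [0, 0, 0, 11.2, 1.03, -17.74],
    [0, 0, 0, 14.93, 1.37, -23.65],
    [0, 0, 0, 18.66, 1.72, -29.56],
    [0, 0, 0, 22.39, 2.06, -35.47],
    [0, 0, -0.1, 26.13, 2.41, -41.39],
    [0, 0, -0.1, 29.86, 2.75, -47.3],
    [0.1, 0, -0.1, 33.59, 3.09, -53.21],
    [0.1, 0, -0.1, 37.32, 3.44, -59.12],
    [0.1, 0, -0.2, 41.06, 3.78, -65.03],
    [0.1, 0, -0.2, 41.06, 3.78, -65.03]
  ]
}}

```text
t: 11.6
ee_pos: [0.5276, -0.0385, 0.2602]
orientation: [0.96, 0.012, 0.277, -0.022]
force: [-2.7, -1.2, -0.4]
finger_gap: 0.0313
```

Run:
```python
from h import *
im=manip.get_image('wrist');save(im,'w11.png');tilt(im)
s,R=st(.078)
Rt,_,_=frame(np.radians(5.5),np.radians(35)-.0455,0)
r=Ro.from_matrix(Rt.T@R).as_rotvec();print('phi deg',np.degrees(r), R[:,2])
rows=[cv2.imread(f'pics/w{i}.png')[190:340,210:360] for i in(9,10,11)]
cv2.imwrite('pics/fl.png',cv2.resize(np.hstack(rows),None,fx=1.7,fy=1.7))
```

```text
arm slope [-0.06017338 -0.19912244] 3621
sleeve slope [-0.05941314 -0.18791663] 3928
handle top plane [-0.05925241  0.00156567 -0.14961864] 2829 circle (0.5817776322364807, -0.08788711577653885) 0.024181192740797997 median [ 0.57710794 -0.08847516 -0.14991387]
t 11.65 tip clamp [ 572.8  -89.1 -163.8] F clamp [-2.7 -0.4 -0.5] M [-0.35  0.55 -0.05] gap 0.03158592906868647 q [-0.33  0.05  2.03  0.41  0.58  0.92]
phi deg [-4.33565365e-02 -1.49645828e-01  9.37988302e+01] [ 0.53241401  0.04917126 -0.84505474]
```

View pics/fl.png

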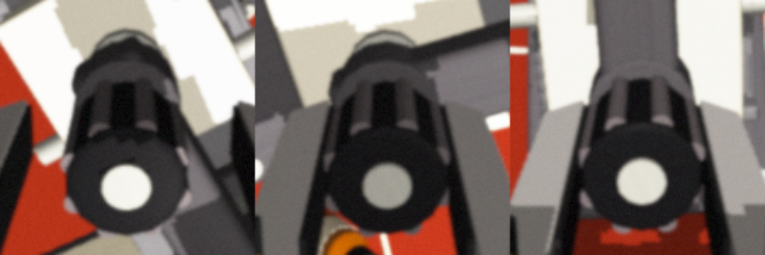

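View pics/w11.png

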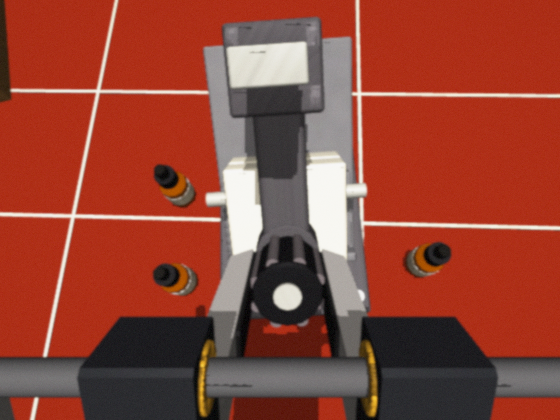

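>>> {"api": "play_rows", "payload": {
  "moves": [
    [0, 0, 0, 3.33, 0.31, -5.28],
    [0, 0, 0, 6.66, 0.62, -10.56],
    [0, 0, -0.1, 9.98, 0.92, -15.85],
    [0, 0, -0.1, 13.3, 1.23, -21.1],
    [0, 0, -0.1, 13.3, 1.23, -21.1],
    [0, 0, -0.1, 13.3, 1.23, -21.1]
  ]
}}

```text
t: 12.15
ee_pos: [0.5276, -0.0384, 0.26]
orientation: [0.941, -0.192, 0.266, -0.081]
force: [-0.1, 1.4, -1.2]
finger_gap: 0.0315
```

Run:
```python
from h import *
im=manip.get_image('wrist');save(im,'w12.png');tilt(im)
s,R=st(.078)
Rt,_,_=frame(np.radians(5.5),np.radians(35)-.0455,0)
r=Ro.from_matrix(Rt.T@R).as_rotvec();print('phi deg',np.degrees(r), R[:,2])
```

```text
arm slope [-0.0631714  -0.19902628] 3589
sleeve slope [-0.05912898 -0.1878981 ] 3631
handle top plane [-0.05374661  0.00958408 -0.14976112] 2777 circle (0.5818845629692078, -0.08914193511009216) 0.025190629065036774 median [ 0.5763738  -0.08935422 -0.15001897]
t 12.2 tip clamp [ 572.6  -88.9 -164. ] F clamp [-0.4  0.2 -1.5] M [-0.    0.34  0.03] gap 0.03158046439453618 q [-0.33  0.05  2.03  0.41  0.58  1.35]
phi deg [-4.83904555e-02 -1.42280671e-01  1.18558463e+02] [ 0.5322259   0.04958251 -0.8451492 ]
```

>>> {"api": "play_rows", "payload": {
  "moves": [
    [0, 0, 0, 0, 0, 0],
    [0, 0, 0, 0, 0, 0],
    [0, 0, 0, 0, 0, 0],
    [0, 0, 0, 0, 0, 0],
    [-5, -0.5, 8, 0, 0, 0],
    [-16, -1.5, 25, 0, 0, 0],
    [-32, -3, 51, 0, 0, 0],
    [-48, -4.5, 76, 0, 0, 0],
    [-64, -6, 101, 0, 0, 0],
    [-80, -7.5, 127, 0, 0, 0],
    [-80, -7.5, 127, 0, 0, 0],
    [-80, -7.5, 127, 0, 0, 0]
  ],
  "hand": 60
}}

```text
t: 13.2
ee_pos: [0.4473, -0.0462, 0.3894]
orientation: [0.94, -0.192, 0.269, -0.08]
force: [0.6, 0.2, -0.6]
finger_gap: 0.06
```

Run:
```python
from h import *
import pickle
im=manip.get_image('wrist');save(im,'w13.png');tilt(im)
s,R=st(.078)
P,u,v=cloud(im);Q=P@B
k=(Q[:,2]>-.25)&(Q[:,2]<-.24)&(abs(Q[:,0]-.5715)<.05)&(abs(Q[:,1]+.0878)<.06); q=Q[k]
A=np.c_[q[:,0]-.5715,q[:,1]+.0878,np.ones(len(q))]; w=np.ones(len(q),bool)
for _ in range(4):
    co=np.linalg.lstsq(A[w],q[w,2],rcond=None)[0]; w=abs(A@co-q[:,2])<.0015
print('cell top',co,w.sum(),q[w].min(0),q[w].max(0))
D=pickle.load(open('d0.pkl','rb'))
for n in['scene','top']:
    i2=manip.get_image(n);save(i2,n+'1.png')
    df=np.abs(i2['pixels'].astype(int)-D[n]['pixels']).max(2)>40
    cv2.imwrite('pics/df_%s.png'%n,(df*255).astype(np.uint8))
    for q in ['dropper_a','amber_bottle','clear_bottle','flask','powder_jar']:
        print(n,q,[(np.round(b['pixel']),round(b['confidence'],2)) for b in manip.boxes_of(q,n)[:3]])
```

```text
arm slope [-0.0596517  -0.19903517] 1061
sleeve slope [-0.06060605 -0.18791936] 1125
handle top plane [-0.06509023 -0.0026966  -0.14992866] 760 circle (0.5749455094337463, -0.08864971995353699) 0.017541851848363876 median [ 0.57569587 -0.08893439 -0.15016393]
t 13.25 tip clamp [579.6 -88.8 -13.3] F clamp [-0.9  0.2  0. ] M [ 0.01  0.27 -0.01] gap 0.06038112586454962 q [-0.44 -0.19  1.91  0.34  0.95  1.4 ]
cell top [ 0.00027542 -0.00394484 -0.24632783] 2756 [ 0.5314079  -0.12916937 -0.24792145] [ 0.61117155 -0.04926948 -0.24467204]
scene dropper_a [(array([306., 253.]), 0.72), (array([315., 282.]), 0.6), (array([226., 273.]), 0.48)]
scene amber_bottle [(array([420., 210.]), 0.72), (array([316., 285.]), 0.68)]
scene clear_bottle [(array([100., 287.]), 0.79)]
scene flask [(array([135., 226.]), 0.95), (array([270., 281.]), 0.32)]
scene powder_jar [(array([438., 257.]), 0.58)]
top dropper_a [(array([321., 195.]), 0.58), (array([244., 179.]), 0.55), (array([246., 208.]), 0.48)]
top amber_bottle [(array([122., 246.]), 0.98)]
top clear_bottle [(array([407., 270.]), 0.75), (array([421., 184.]), 0.67)]
top flask [(array([408., 271.]), 0.8), (array([281., 177.]), 0.64)]
top powder_jar [(array([127., 192.]), 0.68), (array([284., 202.]), 0.64), (array([283., 186.]), 0.43)]
```

View pics/w13.png

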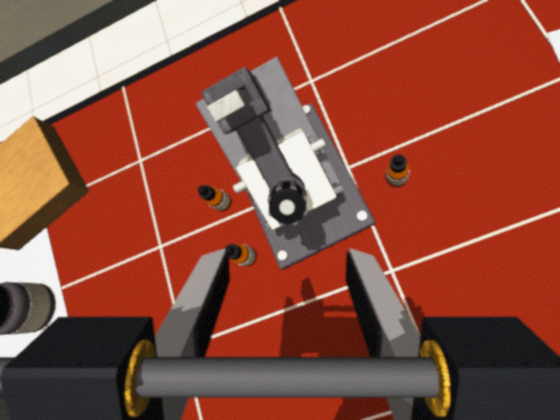

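View pics/scene1.png

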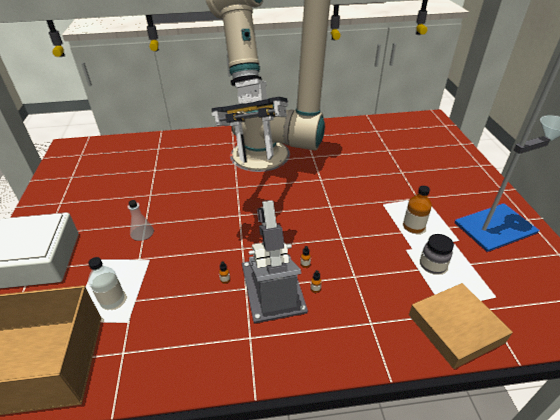

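View pics/df_scene.png

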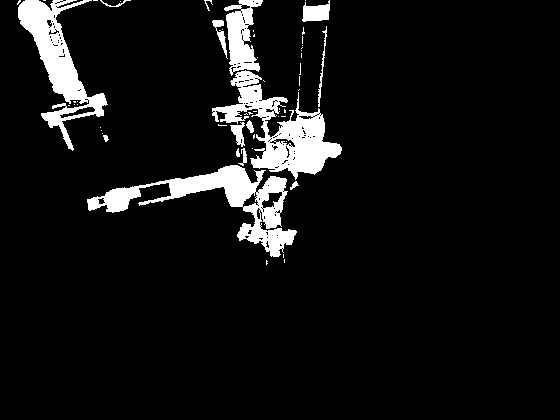

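Run:
```python
from h import *
rows=[cv2.resize(cv2.imread(f'pics/w{i}.png')[215:335,225:345],None,fx=3.2,fy=3.2,interpolation=cv2.INTER_CUBIC) for i in(9,12)]
x=np.hstack(rows);x=np.clip(x.astype(float)*2,0,255).astype(np.uint8);cv2.imwrite('pics/fl2.png',x)
im=manip.get_image('wrist');P,u,v=cloud(im);Q=P@B
k=(Q[:,2]>-.2485)&(Q[:,2]<-.2445)&(abs(Q[:,0]-.5715)<.05)&(abs(Q[:,1]+.0878)<.06)
print(cv2.minAreaRect((Q[k][:,:2]*1000).astype(np.float32)))
```

```text
((571.3785400390625, -89.14115905761719), (79.8464126586914, 79.92623901367188), 89.68834686279297)
```

View pics/fl2.png

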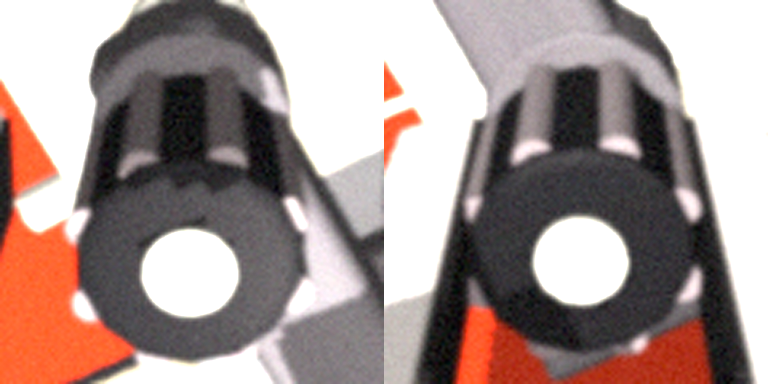

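The flute angles match between w9 (before the turn) and w12 (after it), at about 115°, 70° and 26°, so the handle turned with the gripper without slipping. The cell's top face is flat, 79.8 x 79.9 mm and square to the bed. I'm handing the job in.

```bash
python3 -c "
from h import *
print(manip.finish_job())"
```

```text
the job is handed in; nothing more can be done
None
```

The flow cell is clamped and the job is handed in at about 14 s of the 61 s allowed. `finish_job` gives no verdict, so this rests on my own checks.

- **Push and bind:** I slid the jaw about 43 mm down the bar with closed fingertips at push_spot. I pushed until it rocked, reading 15.4 N at the end, just over the 10–15 N you gave. After I let go, the tilt stayed at about 0.046 rad.
- **Tightening:** I gripped the handle along its tilted axis and turned it clockwise 178.6° (3.12 rad). The flutes sat at the same angles in the gripper before and after, so there was no sign of slip. The gripper then opened and backed well clear.
- **Last checks on the cell:** Its top face is flat within about 0.004 rad of the clamp plane, at the same height as before. It measures 79.8 x 79.9 mm and is square to the bed.
- **Last checks on the surroundings:** The bottles, jar, flask and droppers show no change between the scene pictures from before and after.
- **Small disagreements:**
  - The depth image gives a final jaw tilt of about 0.06 rad, against the 0.055 expected.
  - It also puts the handle 2.6–2.8 mm lower relative to the arm, where 3.1 mm was expected. I put both down to depth noise.
- **One slip of mine:** I commanded the fingers to open a move earlier than I meant to, while they were still lifting off next to the bar. The arm height and jaw tilt were unchanged afterwards.

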